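# Make up two kits in pocketed trays from mixed stock

### The job

Make up the two kits from the loose stock on the desk: the yellow tray gets the orange gear, the grey tin and the red battery, the blue tray gets the white bracket and the green battery. Set every thing flat on the tray's floor, upright as it was found, in a pocket of its own, with each battery in the middle pocket of its tray. Do not disturb the black tape and the green cube, which belong to no kit.

Things in the scene. Friction and masses are not known exactly. Their poses are not given: they have to be found in the camera images.
- gear: orange printed spur gear lying flat, a toothed disc of 46 mm diameter and 8 mm thickness with a hub on top (18 mm diameter, up to 14 mm above the underside). Origin: centre of the underside; z is its axis, up.
- tin: small round grey tin with its lid shut, 54 mm diameter (52 mm below the lid), 22 mm high. Origin: centre of the underside; z up.
- red_battery: red battery with a white end, lying on the desk, 15 mm wide and high, 50 mm long along its y; it does not roll. Origin: centre of its underside; z up.
- green_battery: green battery with a white end, lying on the desk, 15 mm wide and high, 50 mm long along its y; it does not roll. Origin: centre of its underside; z up.
- bracket: white printed angle bracket: a base plate 30 mm (x) by 50 mm (y), 4 mm thick, with an upright plate 40 mm high at its +y end (y = 21 to 25 mm) and a triangular side cheek, 3 mm thick, along each long side (outer faces at x = +15 and -15 mm), sloping from 34 mm high at the upright plate down to the base at y = -9 mm. It can be gripped across its 30 mm width over the cheeks, about y = +12 mm. Origin: centre of the underside of the base; z up.
- yellow_tray: kit tray of yellow plastic, fixed to the desk, 120 mm (its x) by 240 mm (its y), with a low rim 12 mm high all round and 3 mm thick; floor 3 mm thick. Two partition walls, as high as the rim and 3 mm thick, at y = +39.5 and -39.5 mm part it into three equal pockets side by side along y, each 114 mm (x) by 76 mm (y) inside; their centres lie at y = +79, 0 and -79 mm, x = 0. A small blank white card is on the middle of the front (-x) face. Origin: centre of the underside; z up.
- blue_tray: kit tray of blue plastic, fixed to the desk, 120 mm (its x) by 240 mm (its y), with a low rim 12 mm high all round and 3 mm thick; floor 3 mm thick. Two partition walls, as high as the rim and 3 mm thick, at y = +39.5 and -39.5 mm part it into three equal pockets side by side along y, each 114 mm (x) by 76 mm (y) inside; their centres lie at y = +79, 0 and -79 mm, x = 0. A small blank white card is on the middle of the front (-x) face. Origin: centre of the underside; z up.
- black_tape: roll of black tape lying flat among the stock, 59 mm diameter, 19 mm high, loose; not wanted in any kit, to be left where it is. Origin: centre of the underside.
- green_cube: bright green printed cube among the stock, 20 mm, loose; not wanted in any kit, to be left where it is. Origin: centre of the underside.

How it is judged (in metres and radians):
At the end, for the whole second after the job is handed in: Yellow tray: red battery in the middle pocket, gear and tin each in an outer one. Blue tray: green battery in the middle, bracket in an outer pocket. All at rest, upright, flat on the floor (within 4 mm and 0.12 rad). Tape and cube within 15 mm of where they were (x of gear in the frame of yellow_tray between -0.055 and 0.055 m and z of gear in the frame of yellow_tray between 0 and 0.007 m and angle between each of gear, tin, red_battery, bracket, green_battery's own z axis and vertical below 0.12 rad and linear speed of each of gear, tin, red_battery, bracket, green_battery below 0.01 m/s and angular speed of each of gear, tin, red_battery, bracket, green_battery below 0.1 rad/s and x of tin in the frame of yellow_tray between -0.055 and 0.055 m and z of tin in the frame of yellow_tray between 0 and 0.007 m and x of red_battery in the frame of yellow_tray between -0.055 and 0.055 m and z of red_battery in the frame of yellow_tray between 0 and 0.007 m and x of bracket in the frame of blue_tray between -0.055 and 0.055 m and z of bracket in the frame of blue_tray between 0 and 0.007 m and x of green_battery in the frame of blue_tray between -0.055 and 0.055 m and z of green_battery in the frame of blue_tray between 0 and 0.007 m and y of red_battery in the frame of yellow_tray between -0.036 and 0.036 m and y of green_battery in the frame of blue_tray between -0.036 and 0.036 m and (y of bracket in the frame of blue_tray between 0.043 and 0.115 m or y of bracket in the frame of blue_tray between -0.115 and -0.043 m) and ((y of gear in the frame of yellow_tray between 0.043 and 0.115 m and y of tin in the frame of yellow_tray between -0.115 and -0.043 m) or (y of gear in the frame of yellow_tray between -0.115 and -0.043 m and y of tin in the frame of yellow_tray between 0.043 and 0.115 m)) and distance of each of black_tape, green_cube from where it was at the start of the episode below 0.015 m); the robot touches nothing.
It fails at once if the black tape or the green cube is moved more than 15 mm (distance of any of black_tape, green_cube from where it was at the start of the episode above 0.015 m).
It also fails if it takes over 125 s, if anything falls off the work surface, if the arm or the gripper's body presses on something with over 40 N, if the wrist force passes 120 N, or if a joint passes its speed limit or range.

### The arm

A 7-joint arm with a two-finger parallel gripper is mounted at the origin on a cart in front of the work surface, level with it; the furniture and walls round the work are solid. World frame = base frame: x ahead of the robot, y to its left, z up, the work surface at z = 0. Lengths are in m, angles in degrees, forces in N, time in s.
With the tool pointing down it reaches from about 0.425 to 0.875 m from the base axis. Payload 4.7 kg.
Tool frame: the origin (TCP) lies between the finger pads; the fingertips stand 8 mm ahead of it and the grasp point (between the pads) lies 11 mm behind it; z points along the fingers, y is the line along which they close (so a half turn about z gives the same grasp; the last joint's range is limited). The gripper opens to 87 mm and grips with 3 to 60 N. Pads are 19 mm wide; open, the fingers measure 117 mm over their backs; the gripper's body (75 mm by 190 mm) begins 51 mm behind the grasp point.
Start: joints at [67.328, 18.392, -4.016, 83.108, 1.295, 78.541, -3.26], TCP at [0.259, -0.596, 0.231] pointing down, gripper open.
Joint ranges: [-163.93, 163.93], [-17.29, 119.83], [-79.2, 71.16], [3.27, 140.29], [-89.18, 269.18], [5.43, 117.66], [-154.24, 154.24]. Speed limits (degrees/s): [147.25, 147.25, 180, 180, 180, 180, 180].

### API

Orientations are given as [roll, pitch, yaw] about the fixed x, y, z axes, in that order (R = Rz(yaw) Ry(pitch) Rx(roll)).
In Python, from cell import env, viewer gives the robot as it stands. The module is installed in compiled form; this text tells all that it offers.
- The arm moves only by the tool arm_command, never from a script. Its argument "series" is a list of rows, each a list of 2 entries, a list of its own where there are three numbers: the shift along the tool's x, y, z in mm, then the turn about the tool's z in rad. A call has exactly 5 rows; each row is the pose to reach, as a shift and turn from the pose commanded when the call began, along the tool's axes at that moment; what a row does not reach only later rows make up. A row lasts 1/10 s, in which the tool goes at most 50 mm and 8.59 degrees, less where a joint would pass 70% of its speed; a pose out of reach is approached as far as the arm can. A call with a gripper value outside its range is refused whole. "grip" is the gripper command: -1 is fully open, 1 is shut, values between are in proportion, set as the call begins (left out, the last holds). The fingers move at their own pace and stop on an object; "grip_force" is the grip in N (left out, the last holds). Time passes only in rows, so rows that repeat a pose let the fingers close, or fill a call up. It gives the time, the measured TCP pose, the force, the opening and the grip force at its end, in the units of the state.
- env.get_obs(): the state, without advancing time (a new reading comes with each control period).
- viewer.read_camera(name): name is "scene" or "top"; returns (picture, depth): 480x640x3 uint8, blue, green, red; 480x640 float32, m along the optical axis (not along the pixel's ray), 0 where there is no reading.
- viewer.calibration(name): a dict with "K" (3x3 intrinsics, pixels), "T" (4x4, takes a point from camera to world coordinates). Camera axes: x right, y up, looking along -z (the intrinsics and any distortion apply to the point x, -y, -z); pixel columns grow to the right and rows downward; lengths in m; the calibration is good to about 2 mm. A picture is of the moment at which its call begins. calibration takes no time and is no camera call.
- env.sign_off(): hands the job in; it is judged then, once.
The state is a dict: "time_s": time; "qpos": joint angles; "joint_velocities": joint speeds; "effort": joint torques, N m; "tool_pos": TCP position; "tool_rot": TCP orientation; "force": force on the tool from outside, world axes, zero at the start; "wrist_torque": the same for the moment, N m; "grip_width": finger opening in m; "grasp_force": force on a finger pad.
Only numpy, scipy, OpenCV 4.12 (cv2) and the standard library are available. Lean on these libraries where they do the work, as an engineer would, in place of code of your own. Each camera call takes 0.05 s, during which the arm holds its last target. There are 200 camera calls.

## Working session

There is one attempt and no reset: what is moved stays moved. The work goes in short steps, Python scripts to look and compute and a tool call to move; the robot and the scene stay as the last step left them, time stands still between calls to the robot, and variables do not carry over. Pictures are saved under pics/ and viewed, at most 14 in all, crops included, and the job is handed in when it is done.

Besides the shell and the picture viewer there is one more tool, called after "Request:" as name(argument=value, ...), one argument or row to a line, values as JSON. arm_command: Moves the arm, as the interface text tells. Its arguments: {"type":"object","properties":{"series":{"type":"array"},"grip":{"type":"number"},"grip_force":{"type":"number"}},"required":["series"]}

```bash
mkdir -p pics; python3 - <<'E'
from cell import env, viewer
import cv2,numpy as np
o=env.get_obs()
print({k:np.round(v,3) for k,v in o.items()})
for n in("scene","top"):
    p,d=viewer.read_camera(n); c=viewer.calibration(n); print(n,c)
    cv2.imwrite(f"pics/{n}0.png",p); np.savez(f"{n}0.npz",p=p,d=d)
E
```

```text
{'time_s': np.float64(0.0), 'qpos': array([67.329, 18.44 , -4.015, 83.172,  1.296, 78.541, -3.26 ]), 'joint_velocities': array([-0.063,  0.114,  0.08 , -0.001, -0.018,  0.035, -0.035]), 'effort': array([ 0.0000e+00, -4.9129e+01, -4.0400e-01, -3.1252e+01, -6.4000e-02,
        4.4000e-02,  0.0000e+00]), 'tool_pos': array([ 0.259, -0.596,  0.229]), 'tool_rot': array([-1.79892e+02,  7.00000e-03,  2.34800e+01]), 'force': array([-0.002, -0.301,  0.499]), 'wrist_torque': array([-0.025, -0.006, -0.053]), 'grasp_force': np.float64(0.0), 'grip_width': np.float64(0.087)}
scene {'K': array([[459.9915302 ,   0.        , 314.06550154],
       [  0.        , 459.9915302 , 241.29573114],
       [  0.        ,   0.        ,   1.        ]]), 'T': array([[ 0.67841952,  0.35783316, -0.64164039, -0.02427291],
       [-0.73439261,  0.35450798, -0.57878458, -0.57147935],
       [ 0.02035832,  0.86387471,  0.50329516,  0.47477011],
       [ 0.        ,  0.        ,  0.        ,  1.        ]])}
top {'K': array([[438.93866464,   0.        , 317.79582968],
       [  0.        , 438.93866464, 244.84707669],
       [  0.        ,   0.        ,   1.        ]]), 'T': array([[-8.53782285e-04,  9.85436438e-01, -1.70042045e-01,
         3.63884328e-01],
       [-9.99998109e-01, -5.44261561e-04,  1.86686473e-03,
        -9.22591019e-02],
       [ 1.74712918e-03,  1.70043317e-01,  9.85435040e-01,
         8.79816381e-01],
       [ 0.00000000e+00,  0.00000000e+00,  0.00000000e+00,
         1.00000000e+00]])}
```

View pics/top0.png

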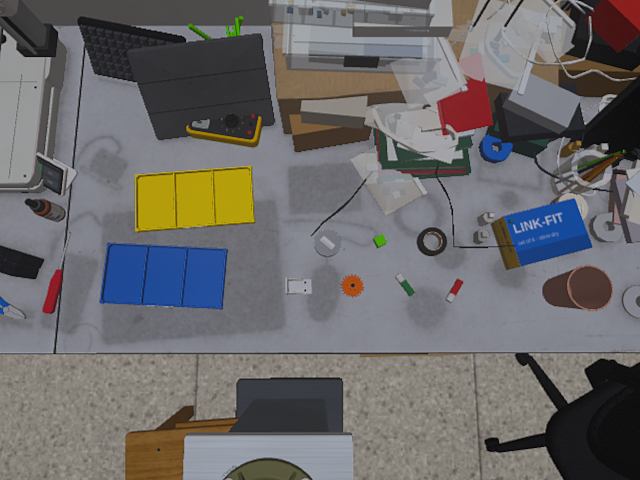

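View pics/scene0.png

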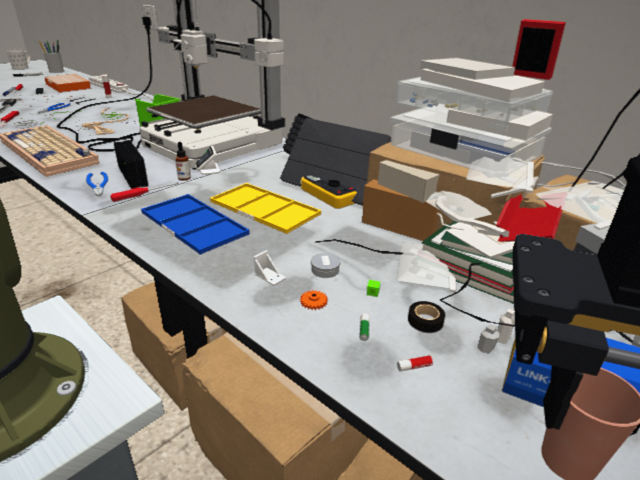

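The top view shows the bracket at (298,286), gear (352,286), tin (327,243), green battery (405,285), red battery (455,290), cube (380,241) and tape (432,242). The yellow tray is at (195,199) and the blue tray at (164,276). The scene view agrees, with the bracket's upright towards the left (+y).

```bash
cat > h.py <<'E'
import cv2,numpy as np
from cell import env,viewer
def ray(n,uv,z):
    c=viewer.calibration(n);K,T=c["K"],c["T"]
    uv=np.atleast_2d(np.asarray(uv,float))
    d=np.c_[(uv[:,0]-K[0,2])/K[0,0],-(uv[:,1]-K[1,2])/K[1,1],-np.ones(len(uv))]@T[:3,:3].T
    o=T[:3,3]; return o+d*((z-o[2])/d[:,2])[:,None]
def cloud(n,d):
    c=viewer.calibration(n);K,T=c["K"],c["T"];v,u=np.indices(d.shape)
    P=np.stack([(u-K[0,2])/K[0,0]*d,-(v-K[1,2])/K[1,1]*d,-d],-1)
    return P@T[:3,:3].T+T[:3,3]
def rect(P):
    (c,s,a)=cv2.minAreaRect((P[:,:2]*1000).astype(np.float32)); return np.round(c,1),np.round(s,1),round(a,1)
def blob(m,near=None):
    n,l,st,ce=cv2.connectedComponentsWithStats(m.astype(np.uint8))
    i=1+(np.argmax(st[1:,4]) if near is None else np.argmin(np.hypot(*(ce[1:]-near).T)+1e3*(st[1:,4]<15)))
    v,u=np.where(l==i); return np.c_[u,v]
E
python3 - <<'E'
from h import *
for n in("top","scene"):
    f=np.load(n+"0.npz");p,d=f["p"],f["d"];W=cloud(n,d);hsv=cv2.cvtColor(p,cv2.COLOR_BGR2HSV);H,S,V=cv2.split(hsv)
    hgt=W[...,2]
    if n=="top": 
        tab=hgt[255:265,290:310]; print("table",tab.mean(),tab.std())
    col={"yellow":((H>22)&(H<33)&(S>150),.012),"blue":((H>100)&(H<125)&(S>130),.012),"orange":((H>4)&(H<18)&(S>150),.008),
     "red":(((H<5)|(H>174))&(S>150),.0075),"green":((H>62)&(H<85)&(S>100),.0075),"cube":((H>45)&(H<=62)&(S>150),.02),"tape":((V<60),.019)}
    near={"top":dict(yellow=(195,199),blue=(164,276),orange=(352,286),red=(455,290),green=(405,285),cube=(380,241),tape=(432,242)),
     "scene":dict(yellow=(265,207),blue=(195,222),orange=(314,300),red=(417,363),green=(364,325),cube=(373,288),tape=(426,317))}[n]
    for k,(m,z) in col.items():
        b=blob(m,near[k]);P=ray(n,b,z);print(n,k,len(b),b.mean(0).round(),"ray",rect(P),"mean",(P.mean(0)*1000).round(1),"h",np.percentile(hgt[b[:,1],b[:,0]],[5,50,95]).round(4))
    if n=="top":
      for k,c,z in(("tin",(327,243),.022),("bracket",(298,286),.0)):
        sub=np.zeros(hgt.shape,bool);sub[c[1]-22:c[1]+22,c[0]-22:c[0]+22]=1
        b=blob(sub&(hgt>.006+tab.mean()));Q=W[b[:,1],b[:,0]];print(k,len(b),rect(Q),(Q.mean(0)*1000).round(1),np.percentile(Q[:,2],[5,50,95]).round(4))
        if k=="bracket":
          T=Q[Q[:,2]>.03];print("upright",rect(T),len(T),T[:,2].max())
p=np.load("top0.npz")["p"];cv2.imwrite("pics/crop1.png",cv2.resize(p[215:315,270:480],None,fx=3.8,fy=3.8,interpolation=cv2.INTER_CUBIC))
E
```

```text
table 0.004901551754980699 0.062037984277243205
top yellow 6608 [194. 198.] ray (array([611. , 159.4]), array([120.7, 240.3]), 4.4) mean [610.2 159.2  12. ] h [0.0013 0.004  0.0126]
top blue 7296 [164. 276.] ray (array([453.2, 211.5]), array([242. , 119.5]), 87.1) mean [452.4 211.2  12. ] h [0.0014 0.0042 0.0127]
top orange 317 [352. 285.] ray (array([ 433. , -162.2]), array([40.4, 39.5]), 44.8) mean [ 432.8 -161.5    8. ] h [0.0063 0.0088 0.0152]
top red 91 [456. 287.] ray (array([ 430. , -368.7]), array([11.8, 29.6]), 57.9) mean [ 430.  -368.7    7.5] h [0.0115 0.0138 0.0159]
top green 95 [407. 287.] ray (array([ 428.4, -271.3]), array([30.4, 12. ]), 34.8) mean [ 428.4 -271.3    7.5] h [0.0107 0.014  0.0172]
top cube 101 [380. 240.] ray (array([ 521.4, -216.6]), array([19.7, 21.3]), 26.6) mean [ 521.4 -217.1   20. ] h [0.0153 0.0204 0.0226]
top tape 337 [431. 242.] ray (array([ 518.8, -321. ]), array([54.3, 58.2]), 43.4) mean [ 517.6 -318.8   19. ] h [0.0066 0.0181 0.0207]
tin 573 (array([ 454.1, -112.2]), array([ 51.8, 180.5]), 90.0) [ 515.9 -111.5   29.8] [0.0196 0.0224 0.0249]
b
[... 444 characters left out ...]
.0043 0.0124]
scene orange 380 [313. 299.] ray (array([ 430.4, -162.2]), array([48.9, 43. ]), 41.4) mean [ 429.8 -163.5    8. ] h [0.0036 0.0083 0.0149]
scene red 172 [421. 361.] ray (array([ 431.7, -367.6]), array([16.6, 33.7]), 55.1) mean [ 432.  -367.5    7.5] h [0.0089 0.013  0.015 ]
scene green 104 [364. 327.] ray (array([ 433.6, -265.9]), array([33.5, 12.2]), 36.9) mean [ 433.5 -266.1    7.5] h [0.0112 0.0137 0.0154]
scene cube 170 [373. 288.] ray (array([ 512.1, -223.6]), array([42.5, 19.1]), 30.5) mean [ 511.8 -223.7   20. ] h [0.0047 0.0183 0.0215]
scene tape 574 [425. 319.] ray (array([ 509.9, -326.7]), array([75. , 53.7]), 24.2) mean [ 502.4 -330.5   19. ] h [0.0035 0.0171 0.0194]
```

View pics/crop1.png

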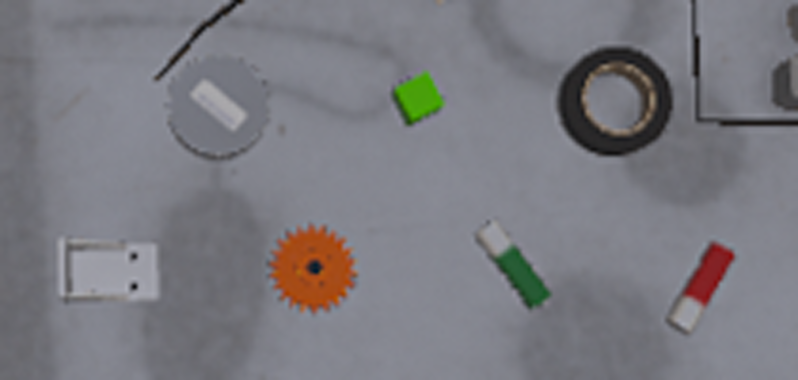

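The crop (3.8×, offset 270,215) shows the tin's label at about (218,105) and a thin cord end at (155,78) just up-left of the tin. The bracket's upright faces image left (+y). The white end of the green battery is at its upper left, that of the red one at its lower left. Next I'll refine the objects with white or grey parts.

```bash
python3 - <<'E'
from h import *
for n,cs in(("top",dict(tin=(327,243,.022),green=(405,285,.013),red=(455,290,.013),gear=(352,286,.008),brk=(298,286,.004),cube=(380,241,.02),tape=(432,242,.019))),
  ("scene",dict(tin=(325,265,.022),green=(364,327,.013),red=(415,363,.013),gear=(314,300,.008),brk=(268,268,.004)))):
    f=np.load(n+"0.npz");d=f["d"];W=cloud(n,d);hg=np.where(d>0,W[...,2],0)
    for k,(u,v,z) in cs.items():
        s=np.zeros(hg.shape,bool);s[v-24:v+24,u-22:u+22]=1
        b=blob(s&(hg>max(.005,z*.7)),(u,v));Q=W[b[:,1],b[:,0]]
        print(n,k,len(b),"cloud",rect(Q),"ray",rect(ray(n,b,z)),np.percentile(Q[:,2],[5,50,95]).round(4))
        if k=="brk":
            up=Q[Q[:,2]>.036];print("  upright top",rect(up),len(up))
            fl=s&(f["p"].min(-1)>165);b=blob(fl,(u,v));Q=W[b[:,1],b[:,0]];Q=Q[(hg[b[:,1],b[:,0]]>.001)];print("  white",len(b),rect(Q),Q.min(0).round(3),Q.max(0).round(3))
print(ray("top",[(225,145),(260,148),(195,138)],.04))
E
```

```text
top tin 568 cloud (array([ 517.9, -112.2]), array([51.8, 53.1]), 90.0) ray (array([ 517.8, -112.2]), array([51.7, 52.4]), 90.0) [0.0196 0.0223 0.0249]
top green 171 cloud (array([ 435.3, -265.5]), array([48.7, 14.3]), 34.4) ray (array([ 434.8, -264.7]), array([48.6, 14.4]), 35.5) [0.0099 0.0136 0.0171]
top red 175 cloud (array([ 423.5, -362.8]), array([14.7, 50.7]), 58.5) ray (array([ 423.3, -361.9]), array([14.1, 50.4]), 58.0) [0.0099 0.0135 0.016 ]
top gear 346 cloud (array([ 433.6, -161.7]), array([43.8, 43.8]), 89.7) ray (array([ 433.5, -161.7]), array([43.8, 43.6]), 90.0) [0.0065 0.0088 0.015 ]
top brk 182 cloud (array([434.7, -50.4]), array([35.3, 43. ]), 1.9) ray (array([434.9, -50.3]), array([44.1, 33.9]), 90.0) [0.0052 0.0134 0.0417]
  upright top (array([431.9, -32.3]), array([28.5,  3.6]), 3.3) 33
  white 1 (array([423.9, -64.4]), array([0., 0.]), 0.0) [ 0.424 -0.064  0.004] [ 0.424 -0.064  0.004]
top cube 109 cloud (array([ 522.7, -217.1]), array([19.9, 20.2]), 27.9) ray (array([ 522.4, -216.7]), array([19.7, 21.6]), 26.7) [0.0166 0.0204 0.0226]
top tape 430 cloud (array(
[... 472 characters left out ...]
63.8]), array([13.3, 48.6]), 57.6) ray (array([ 419.7, -365.3]), array([15.6, 51. ]), 58.2) [0.0096 0.013  0.015 ]
scene gear 354 cloud (array([ 432.5, -161.5]), array([45.4, 44.2]), 2.2) ray (array([ 431.7, -163.3]), array([48.8, 43.6]), 44.1) [0.0062 0.0084 0.0149]
scene brk 397 cloud (array([431.2, -48.4]), array([32.8, 37.5]), 4.0) ray (array([445.3, -21.5]), array([98.4, 40.3]), 63.5) [0.0057 0.0191 0.0395]
  upright top (array([430.2, -33.1]), array([29.8,  6.4]), 1.8) 49
  white 1176 (array([453.8, -32.7]), array([159. ,  77.4]), 36.7) [ 0.378 -0.085  0.001] [0.524 0.038 0.042]
[[0.71358489 0.09343261 0.04      ]
 [0.70718172 0.02260836 0.04      ]
 [0.7285696  0.15470387 0.04      ]]
```

```bash
cat >> h.py <<'E'
def go(x,y,z,yaw,frm=None):
    """shift (tool axes, mm) and turn (rad) from the measured (or given) pose to a world pose in mm, deg"""
    if frm is None:
        o=env.get_obs();p=np.array(o["tool_pos"])*1000;w=o["tool_rot"][2];print("at",p.round(1),"yaw",round(float(w),1),"rpy",np.round(o["tool_rot"],1),"t",o["time_s"])
    else: p,w=np.array(frm[:3],float),frm[3]
    a=np.radians(w);d=np.array([x,y,z])-p;t=-np.radians((yaw-w+180)%360-180)
    s=np.array([np.cos(a)*d[0]+np.sin(a)*d[1],np.sin(a)*d[0]-np.cos(a)*d[1],-d[2]])
    print("shift",s.round(1),"turn",round(t,3),"rows",round(np.linalg.norm(s)/50,1),round(abs(np.degrees(t))/8.59,1))
E
python3 -c "
from h import *
go(422.5,-363,110,-32)"
```

```text
at [ 258.7 -595.8  229.6] yaw 23.5 rpy [-179.9    0.    23.5] t 0.1
shift [ 242.9 -148.2  119.6] turn 0.968 rows 6.2 6.5
```

Request:
arm_command(
  series=[
    [[42,-25,0],0.12],
    [[84,-50,0],0.24],
    [[126,-75,0],0.36],
    [[168,-100,0],0.48],
    [[210,-125,0],0.6],
  ],
  grip=0,
  grip_force=15,
)

```text
time_s: 0.6
tool_pos: [0.4024, -0.396, 0.2302]
tool_rot: [-180.0, 0.0, -11.2]
force: [-0.0, -0.0, 0.5]
grip_width: 0.055
grasp_force: 0.0
```

```bash
python3 -c "
from h import *
go(422.5,-363,60,-32)"
```

```text
at [ 402.4 -396.   230.2] yaw -11.2 rpy [-180.     0.   -11.2] t 0.6
shift [ 13.3 -36.3 170.2] turn 0.363 rows 3.5 2.4
```

Request:
arm_command(
  series=[
    [[4,-12,40],0.12],
    [[8,-24,85],0.24],
    [[13,-36,130],0.363],
    [[13,-36,165],0.363],
    [[13,-36,170],0.363],
  ],
)

```text
time_s: 1.1
tool_pos: [0.4182, -0.3618, 0.0555]
tool_rot: [-179.9, 0.6, -31.6]
force: [-1.3, 1.0, 0.1]
grip_width: 0.0433
grasp_force: 0.0
```

```bash
python3 - <<'E'
from h import *
go(422.5,-363,11,-32)
for n in("top","scene"):
    p,d=viewer.read_camera(n);cv2.imwrite(f"pics/{n}1.png",p[200:340,360:560] if n=="top" else p[270:470,320:600])
a=cv2.resize(cv2.imread("pics/top1.png"),None,fx=2,fy=2);b=cv2.resize(cv2.imread("pics/scene1.png"),None,fx=1.4,fy=1.4)
cv2.imwrite("pics/m1.png",cv2.hconcat([a,b]))
E
```

```text
at [ 418.2 -361.8   55.5] yaw -31.6 rpy [-179.9    0.6  -31.6] t 1.1
shift [ 4.3 -1.2 44.5] turn 0.007 rows 0.9 0.0
```

View pics/m1.png

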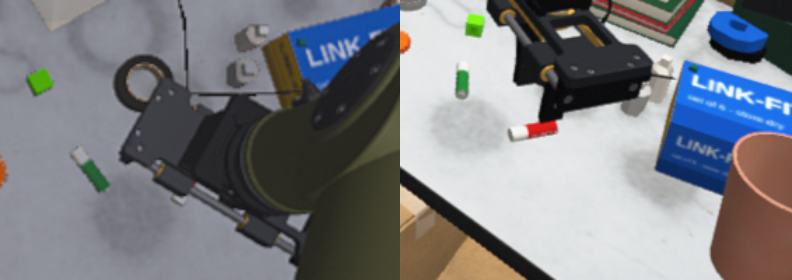

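The fingers straddle the red battery, whose white end shows at (180,197) in the left half. The right half shows the tip above the desk, with the LINK-FIT box clear to its right.

Request:
arm_command(
  series=[
    [[4,-1,14],0],
    [[4,-1,28],0],
    [[4,-1,38],0],
    [[4,-1,44],0],
    [[4,-1,44],0],
  ],
)

```text
time_s: 1.7
tool_pos: [0.4245, -0.3658, 0.0154]
tool_rot: [-180.0, 0.1, -31.7]
force: [-0.1, 0.7, 1.7]
grip_width: 0.0436
grasp_force: 0.0
```

Request:
arm_command(
  series=[
    [[0,0,0],0],
    [[0,0,0],0],
    [[0,0,0],0],
    [[0,0,0],0],
    [[0,0,0],0],
  ],
  grip=1,
)

```text
time_s: 2.2
tool_pos: [0.4254, -0.3664, 0.0169]
tool_rot: [180.0, -0.0, -31.7]
force: [-0.7, -0.5, 1.4]
grip_width: 0.0138
grasp_force: 15.0
```

Request:
arm_command(
  series=[
    [[0,0,0],0],
    [[0,0,0],0],
    [[-2,0,2],0],
    [[-4,0,4],0],
    [[-4,0,6],0],
  ],
  grip=0.3,
)

```text
time_s: 2.7
tool_pos: [0.4214, -0.3639, 0.0102]
tool_rot: [180.0, 0.0, -31.7]
force: [-0.1, 0.2, 0.4]
grip_width: 0.0305
grasp_force: 0.0
```

Request:
arm_command(
  series=[
    [[0,0,0],0],
    [[0,0,0],0],
    [[0,0,0],0],
    [[0,0,0],0],
    [[0,0,0],0],
  ],
  grip=1,
)

```text
time_s: 3.2
tool_pos: [0.4219, -0.3642, 0.0106]
tool_rot: [180.0, -0.0, -31.7]
force: [-0.2, 0.2, 0.7]
grip_width: 0.0142
grasp_force: 15.0
```

Request:
arm_command(
  series=[
    [[0,0,-10],0],
    [[0,0,-30],0],
    [[0,0,-55],0],
    [[0,0,-80],0],
    [[0,0,-100],0],
  ],
)

```text
time_s: 3.7
tool_pos: [0.4223, -0.3645, 0.113]
tool_rot: [180.0, -0.1, -31.7]
force: [0.1, -0.3, -0.5]
grip_width: 0.0145
grasp_force: 15.0
```

```bash
python3 - <<'E'
from h import *
go(601,159,111,94.4)
go(512,-103,111,31.2,(422,-364,111,-31.7))
E
```

```text
at [ 422.3 -364.5  113. ] yaw -31.7 rpy [ 1.80e+02 -1.00e-01 -3.17e+01] t 3.7
shift [-123.  -539.3    2. ] turn -2.201 rows 11.1 14.7
shift [ -60.6 -269.4   -0. ] turn -1.098 rows 5.5 7.3
```

Request:
arm_command(
  series=[
    [[-8,-36,0],-0.146],
    [[-16,-72,0],-0.292],
    [[-24,-108,0],-0.438],
    [[-33,-144,0],-0.584],
    [[-41,-180,0],-0.73],
  ],
)

```text
time_s: 4.2
tool_pos: [0.482, -0.1881, 0.1115]
tool_rot: [179.9, -0.0, 10.5]
force: [-0.2, 0.1, -0.2]
grip_width: 0.0139
grasp_force: 15.0
```

Request:
arm_command(
  series=[
    [[18,-32,0],-0.146],
    [[36,-64,0],-0.292],
    [[54,-97,0],-0.438],
    [[71,-129,0],-0.584],
    [[89,-161,0],-0.73],
  ],
)

```text
time_s: 4.7
tool_pos: [0.5413, -0.014, 0.1115]
tool_rot: [179.9, 0.0, 52.3]
force: [-0.3, 0.2, 0.5]
grip_width: 0.0145
grasp_force: 15.0
```

Request:
arm_command(
  series=[
    [[35,-12,0],-0.146],
    [[70,-24,0],-0.292],
    [[104,-36,0],-0.438],
    [[139,-48,0],-0.584],
    [[174,-60,0],-0.73],
  ],
)

```text
time_s: 5.2
tool_pos: [0.6014, 0.1597, 0.1114]
tool_rot: [179.9, 0.0, 94.1]
force: [-0.2, 0.2, 0.1]
grip_width: 0.0142
grasp_force: 15.0
```

Request:
arm_command(
  series=[
    [[0,0,20],0],
    [[0,0,45],0],
    [[0,0,60],0],
    [[0,0,60],0],
    [[0,0,60],0],
  ],
)

```text
time_s: 5.7
tool_pos: [0.6011, 0.1584, 0.0511]
tool_rot: [180.0, 0.0, 93.7]
force: [0.2, -0.0, -0.8]
grip_width: 0.0143
grasp_force: 15.0
```

```bash
python3 - <<'E'
from h import *
go(601,159,14.5,94.4)
E
```

```text
at [601.1 158.4  51.1] yaw 93.7 rpy [180.    0.   93.7] t 5.7
shift [ 0.6 -0.1 36.6] turn -0.011 rows 0.7 0.1
```

Request:
arm_command(
  series=[
    [[0,0,12],0],
    [[0,0,24],0],
    [[0,0,33],0],
    [[0,0,37],0],
    [[0,0,37],0],
  ],
)

```text
time_s: 6.2
tool_pos: [0.6006, 0.1587, 0.0134]
tool_rot: [-180.0, 0.0, 93.8]
force: [-1.3, -0.7, 1.4]
grip_width: 0.014
grasp_force: 15.0
```

Request:
arm_command(
  series=[
    [[0,0,0],0],
    [[0,0,0],0],
    [[0,0,0],0],
    [[0,0,0],0],
    [[0,0,0],0],
  ],
  grip=0.2,
)

```text
time_s: 6.7
tool_pos: [0.6008, 0.1587, 0.0135]
tool_rot: [-180.0, 0.0, 93.8]
force: [0.5, -0.7, 0.2]
grip_width: 0.0341
grasp_force: 0.0
```

Request:
arm_command(
  series=[
    [[0,0,-15],0],
    [[0,0,-40],0],
    [[0,0,-70],0],
    [[0,0,-90],0],
    [[0,0,-96],0],
  ],
)

```text
time_s: 7.2
tool_pos: [0.6026, 0.1596, 0.1134]
tool_rot: [179.7, -0.0, 93.8]
force: [0.3, -0.0, -0.3]
grip_width: 0.0351
grasp_force: 0.0
```

```bash
python3 - <<'E'
from h import *
go(434.5,-265.5,110,36.5)
o=go
# half-way frame
go(517.8,-53.2,110,65.1,(601,159,110,93.7))
go(434.5,-265.5,110,36.5,(517.8,-53.2,110,65.1))
go(455,211,110,36.5,(434.5,-265.5,110,36.5))
E
```

```text
at [602.6 159.6 113.4] yaw 93.8 rpy [179.7  -0.   93.8] t 7.2
shift [-413.  -195.8    3.4] turn 1.0 rows 9.1 6.7
shift [-206.4  -96.7   -0. ] turn 0.499 rows 4.6 3.3
shift [-227.6   13.8   -0. ] turn 0.499 rows 4.6 3.3
shift [ 299.9 -370.8   -0. ] turn -0.0 rows 9.5 0.0
```

Request:
arm_command(
  series=[
    [[-41,-19,0],0.1],
    [[-82,-39,0],0.2],
    [[-123,-58,0],0.3],
    [[-165,-77,0],0.4],
    [[-206,-97,0],0.5],
  ],
  grip=0.1,
)

```text
time_s: 7.7
tool_pos: [0.5164, -0.055, 0.1094]
tool_rot: [-180.0, 0.0, 64.9]
force: [0.5, -0.7, 0.6]
grip_width: 0.0394
grasp_force: 0.0
```

Request:
arm_command(
  series=[
    [[-46,3,0],0.1],
    [[-92,6,0],0.2],
    [[-137,8,0],0.3],
    [[-183,11,0],0.4],
    [[-228,14,0],0.5],
  ],
)

```text
time_s: 8.2
tool_pos: [0.4332, -0.2675, 0.1095]
tool_rot: [180.0, 0.0, 36.2]
force: [1.7, -0.2, 0.6]
grip_width: 0.0391
grasp_force: 0.0
```

Request:
arm_command(
  series=[
    [[0,0,20],0],
    [[0,0,45],0],
    [[0,0,60],0],
    [[0,0,60],0],
    [[0,0,60],0],
  ],
)

```text
time_s: 8.7
tool_pos: [0.4344, -0.2658, 0.0496]
tool_rot: [-180.0, 0.0, 36.5]
force: [0.3, -0.1, 0.9]
grip_width: 0.039
grasp_force: 0.0
```

```bash
python3 - <<'E'
from h import *
go(434.5,-265.5,10.5,36.5)
E
```

```text
at [ 434.4 -265.8   49.6] yaw 36.5 rpy [-180.     0.    36.5] t 8.7
shift [ 0.2 -0.2 39.1] turn 0.0 rows 0.8 0.0
```

Request:
arm_command(
  series=[
    [[0,0,12],0],
    [[0,0,24],0],
    [[0,0,34],0],
    [[0,0,39],0],
    [[0,0,39],0],
  ],
)

```text
time_s: 9.2
tool_pos: [0.4337, -0.2654, 0.0094]
tool_rot: [-179.9, 0.0, 36.5]
force: [0.0, 0.4, 0.4]
grip_width: 0.039
grasp_force: 0.0
```

Request:
arm_command(
  series=[
    [[0,0,0],0],
    [[0,0,0],0],
    [[0,0,0],0],
    [[0,0,0],0],
    [[0,0,0],0],
  ],
  grip=1,
)

```text
time_s: 9.7
tool_pos: [0.4347, -0.2662, 0.0109]
tool_rot: [180.0, -0.0, 36.5]
force: [-0.7, -0.0, 0.6]
grip_width: 0.0146
grasp_force: 15.0
```

Request:
arm_command(
  series=[
    [[0,0,-10],0],
    [[0,0,-30],0],
    [[0,0,-55],0],
    [[0,0,-80],0],
    [[0,0,-100],0],
  ],
)

```text
time_s: 10.2
tool_pos: [0.4349, -0.2662, 0.1128]
tool_rot: [179.9, -0.0, 36.5]
force: [1.3, 0.3, -0.6]
grip_width: 0.0141
grasp_force: 15.0
```

```bash
python3 - <<'E'
from h import *
go(444,-27,110,62)
go(453,211,110,87,(444,-27,110,62))
go(433,-161.7,110,87,(453,211,110,87))
E
```

```text
at [ 434.9 -266.2  112.8] yaw 36.5 rpy [179.9  -0.   36.5] t 10.2
shift [ 149.5 -186.9    2.8] turn -0.445 rows 4.8 3.0
shift [ 214.4 -103.8   -0. ] turn -0.436 rows 4.8 2.9
shift [-373.2   -0.5   -0. ] turn -0.0 rows 7.5 0.0
```

Request:
arm_command(
  series=[
    [[30,-37,0],-0.09],
    [[60,-75,0],-0.18],
    [[90,-112,0],-0.27],
    [[120,-150,0],-0.36],
    [[149,-187,0],-0.445],
  ],
)

```text
time_s: 10.7
tool_pos: [0.443, -0.0251, 0.1114]
tool_rot: [179.9, 0.0, 62.2]
force: [0.7, -0.2, 0.1]
grip_width: 0.0143
grasp_force: 15.0
```

Request:
arm_command(
  series=[
    [[43,-21,0],-0.09],
    [[86,-42,0],-0.18],
    [[129,-62,0],-0.27],
    [[172,-83,0],-0.36],
    [[214,-104,0],-0.436],
  ],
)

```text
time_s: 11.2
tool_pos: [0.4519, 0.2125, 0.1115]
tool_rot: [179.9, 0.0, 87.1]
force: [0.4, 0.1, -0.6]
grip_width: 0.0141
grasp_force: 15.0
```

Request:
arm_command(
  series=[
    [[0,0,20],0],
    [[0,0,45],0],
    [[0,0,60],0],
    [[0,0,60],0],
    [[0,0,60],0],
  ],
)

```text
time_s: 11.7
tool_pos: [0.452, 0.2105, 0.051]
tool_rot: [180.0, 0.0, 86.9]
force: [1.2, -0.7, 0.9]
grip_width: 0.0144
grasp_force: 15.0
```

```bash
python3 - <<'E'
from h import *
go(453,211,14,87)
E
```

```text
at [452.  210.5  51. ] yaw 86.9 rpy [180.    0.   86.9] t 11.7
shift [ 0.5  0.9 37. ] turn -0.001 rows 0.7 0.0
```

Request:
arm_command(
  series=[
    [[0,0,12],0],
    [[0,0,24],0],
    [[0,0,33],0],
    [[0,0,37],0],
    [[0,0,37],0],
  ],
)

```text
time_s: 12.2
tool_pos: [0.4515, 0.2107, 0.0132]
tool_rot: [-180.0, 0.0, 87.0]
force: [-0.5, -0.2, 0.1]
grip_width: 0.0144
grasp_force: 15.0
```

Request:
arm_command(
  series=[
    [[0,0,0],0],
    [[0,0,0],0],
    [[0,0,0],0],
    [[0,0,0],0],
    [[0,0,0],0],
  ],
  grip=0.2,
)

```text
time_s: 12.7
tool_pos: [0.4518, 0.2107, 0.0135]
tool_rot: [180.0, 0.0, 87.0]
force: [-0.5, -0.2, -0.1]
grip_width: 0.0344
grasp_force: 0.0
```

Request:
arm_command(
  series=[
    [[0,0,-15],0],
    [[0,0,-40],0],
    [[0,0,-70],0],
    [[0,0,-90],0],
    [[0,0,-96],0],
  ],
)

```text
time_s: 13.2
tool_pos: [0.4534, 0.2117, 0.1127]
tool_rot: [179.7, -0.1, 87.0]
force: [0.6, -0.1, -0.4]
grip_width: 0.0348
grasp_force: 0.0
```

Request:
arm_command(
  series=[
    [[-38,0,0],0],
    [[-76,0,0],0],
    [[-114,0,0],0],
    [[-152,0,0],0],
    [[-187,0,0],0],
  ],
  grip=-0.5,
)

```text
time_s: 13.7
tool_pos: [0.4411, 0.0221, 0.1094]
tool_rot: [-180.0, 0.0, 86.9]
force: [0.1, 0.6, -0.4]
grip_width: 0.0627
grasp_force: 0.0
```

Request:
arm_command(
  series=[
    [[-38,0,0],0],
    [[-76,0,0],0],
    [[-114,0,0],0],
    [[-152,0,10],0],
    [[-186,0,20],0],
  ],
)

```text
time_s: 14.2
tool_pos: [0.4316, -0.1638, 0.0894]
tool_rot: [180.0, 0.0, 86.9]
force: [1.0, 0.5, 0.6]
grip_width: 0.0648
grasp_force: 0.0
```

Request:
arm_command(
  series=[
    [[0,0,20],0],
    [[0,0,40],0],
    [[0,0,40],0],
    [[0,0,40],0],
    [[0,0,40],0],
  ],
)

```text
time_s: 14.7
tool_pos: [0.4328, -0.1617, 0.0505]
tool_rot: [179.9, 0.0, 87.0]
force: [-0.4, -0.9, 0.2]
grip_width: 0.0652
grasp_force: 0.0
```

```bash
python3 - <<'E'
from h import *
go(433,-161.9,10,87)
E
```

```text
at [ 432.8 -161.7   50.5] yaw 87.0 rpy [179.9   0.   87. ] t 14.7
shift [-0.2  0.2 40.5] turn 0.0 rows 0.8 0.0
```

Request:
arm_command(
  series=[
    [[0,0,12],0],
    [[0,0,24],0],
    [[0,0,34],0],
    [[0,0,40],0],
    [[0,0,40],0],
  ],
)

```text
time_s: 15.2
tool_pos: [0.4317, -0.1615, 0.0089]
tool_rot: [-179.9, -0.0, 87.0]
force: [0.1, 0.1, -0.8]
grip_width: 0.0653
grasp_force: 0.0
```

Request:
arm_command(
  series=[
    [[0,0,0],0],
    [[0,0,0],0],
    [[0,0,0],0],
    [[0,0,0],0],
    [[0,0,0],0],
  ],
  grip=1,
)

```text
time_s: 15.7
tool_pos: [0.432, -0.1618, 0.0095]
tool_rot: [180.0, 0.0, 87.0]
force: [0.2, 0.4, -0.3]
grip_width: 0.0451
grasp_force: 15.0
```

Request:
arm_command(
  series=[
    [[0,0,-10],0],
    [[0,0,-30],0],
    [[0,0,-55],0],
    [[0,0,-80],0],
    [[0,0,-100],0],
  ],
)

```text
time_s: 16.2
tool_pos: [0.4326, -0.1618, 0.1118]
tool_rot: [179.9, 0.1, 87.0]
force: [0.3, 0.2, -0.1]
grip_width: 0.045
grasp_force: 15.0
```

```bash
python3 - <<'E'
from h import *
go(605,80,110,94.4,(433,-162,110,87))
go(605,80,110,94.4)
p,d=viewer.read_camera("scene");cv2.imwrite("pics/s2.png",p[150:400,120:480])
E
```

```text
shift [250.7 159.1  -0. ] turn -0.129 rows 5.9 0.9
at [ 432.6 -161.8  111.8] yaw 87.0 rpy [1.799e+02 1.000e-01 8.700e+01] t 16.2
shift [250.6 159.4   1.8] turn -0.13 rows 5.9 0.9
```

View pics/s2.png

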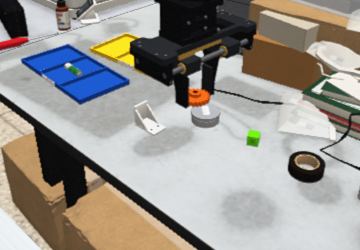

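The gear is held level at about (198,97), and the green battery lies in the blue tray's middle pocket at (72,69).

Request:
arm_command(
  series=[
    [[35,22,0],-0.03],
    [[70,45,0],-0.06],
    [[105,67,0],-0.09],
    [[140,90,0],-0.13],
    [[176,112,0],-0.13],
  ],
)

```text
time_s: 16.75
tool_pos: [0.5541, 0.0091, 0.1099]
tool_rot: [180.0, 0.0, 94.4]
force: [0.7, -1.3, 0.3]
grip_width: 0.0448
grasp_force: 15.0
```

```bash
python3 - <<'E'
from h import *
go(605,80,50,94.4)
E
```

```text
at [554.1   9.1 109.9] yaw 94.4 rpy [180.    0.   94.4] t 16.75
shift [66.8 56.2 59.9] turn 0.0 rows 2.1 0.0
```

Request:
arm_command(
  series=[
    [[27,23,0],0],
    [[54,46,10],0],
    [[65,55,40],0],
    [[65,55,60],0],
    [[65,55,60],0],
  ],
)

```text
time_s: 17.25
tool_pos: [0.6005, 0.0773, 0.0464]
tool_rot: [-179.6, -0.0, 94.5]
force: [-1.1, -0.4, -1.5]
grip_width: 0.0453
grasp_force: 15.0
```

Request:
arm_command(
  series=[
    [[0,0,12],0],
    [[0,0,24],0],
    [[0,0,32],0],
    [[0,0,36],0],
    [[0,0,36],0],
  ],
)

```text
time_s: 17.75
tool_pos: [0.6029, 0.0768, 0.0132]
tool_rot: [-180.0, 0.0, 94.4]
force: [-0.3, 0.1, -1.1]
grip_width: 0.0455
grasp_force: 15.0
```

Request:
arm_command(
  series=[
    [[0,0,0],0],
    [[0,0,0],0],
    [[0,0,0],0],
    [[0,0,0],0],
    [[0,0,0],0],
  ],
  grip=-0.2,
)

```text
time_s: 18.25
tool_pos: [0.6031, 0.0771, 0.0137]
tool_rot: [180.0, 0.0, 94.4]
force: [-0.7, -0.5, 0.6]
grip_width: 0.052
grasp_force: 0.0
```

Request:
arm_command(
  series=[
    [[0,0,-10],0],
    [[0,0,-30],0],
    [[0,0,-60],0],
    [[0,0,-85],0],
    [[0,0,-96],0],
  ],
)

```text
time_s: 18.75
tool_pos: [0.6046, 0.0776, 0.1129]
tool_rot: [179.7, 0.0, 94.4]
force: [-0.6, 0.5, -0.3]
grip_width: 0.0523
grasp_force: 0.0
```

```bash
python3 - <<'E'
from h import *
go(517,-112.5,110,24)
go(517,-112.5,60,24,(603,77,109,94.4))
E
```

```text
at [604.6  77.6 112.9] yaw 94.4 rpy [179.7   0.   94.4] t 18.75
shift [-182.8 -102.     2.9] turn 1.229 rows 4.2 8.2
shift [-182.3 -100.3   49. ] turn 1.229 rows 4.3 8.2
```

Request:
arm_command(
  series=[
    [[-36,-20,0],0.14],
    [[-73,-40,0],0.28],
    [[-109,-60,0],0.42],
    [[-146,-80,0],0.56],
    [[-182,-100,0],0.7],
  ],
  grip=-0.75,
)

```text
time_s: 19.25
tool_pos: [0.5161, -0.1136, 0.1094]
tool_rot: [-180.0, 0.0, 54.0]
force: [0.3, 0.5, 0.1]
grip_width: 0.0751
grasp_force: 0.0
```

Request:
arm_command(
  series=[
    [[0,0,0],0.13],
    [[0,0,10],0.26],
    [[0,0,30],0.39],
    [[0,0,49],0.529],
    [[0,0,49],0.529],
  ],
)

```text
time_s: 19.75
tool_pos: [0.5148, -0.1116, 0.058]
tool_rot: [-179.8, 0.3, 24.0]
force: [-0.3, -0.6, -0.6]
grip_width: 0.0758
grasp_force: 0.0
```

```bash
python3 - <<'E'
from h import *
go(517,-112.5,11.5,24)
p,d=viewer.read_camera("scene");q,d=viewer.read_camera("top")
cv2.imwrite("pics/m3.png",cv2.hconcat([cv2.resize(p[170:330,230:430],(400,320)),cv2.resize(q[160:320,240:440],(400,320))]))
E
```

```text
at [ 514.8 -111.6   58. ] yaw 24.0 rpy [-179.8    0.3   24. ] t 19.75
shift [ 1.7  1.7 46.5] turn -0.0 rows 0.9 0.0
```

View pics/m3.png

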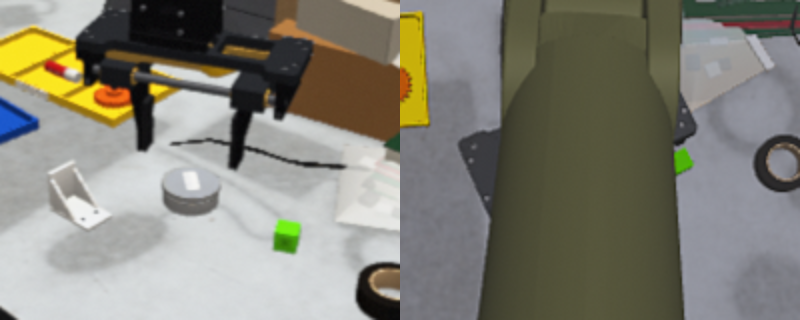

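The scene crop shows the fingers straddling the tin at (191,190), with the cord behind it and the cube clear at (287,235). In the background the red battery and the gear sit in the yellow tray.

Request:
arm_command(
  series=[
    [[0,0,12],0],
    [[0,0,24],0],
    [[0,0,36],0],
    [[0,0,48],0],
    [[0,0,48],0],
  ],
)

```text
time_s: 20.35
tool_pos: [0.5155, -0.1117, 0.0102]
tool_rot: [-179.8, 0.2, 24.0]
force: [-0.3, -0.6, -0.2]
grip_width: 0.0763
grasp_force: 0.0
```

Request:
arm_command(
  series=[
    [[0,0,0],0],
    [[0,0,0],0],
    [[0,0,0],0],
    [[0,0,0],0],
    [[0,0,0],0],
  ],
  grip=1,
)

```text
time_s: 20.85
tool_pos: [0.5178, -0.1122, 0.0131]
tool_rot: [180.0, -0.0, 24.0]
force: [0.8, -0.0, 2.1]
grip_width: 0.053
grasp_force: 15.0
```

Request:
arm_command(
  series=[
    [[0,0,-10],0],
    [[0,0,-30],0],
    [[0,0,-55],0],
    [[0,0,-80],0],
    [[0,0,-100],0],
  ],
)

```text
time_s: 21.35
tool_pos: [0.5177, -0.112, 0.1147]
tool_rot: [179.9, -0.1, 24.0]
force: [0.8, 0.4, -0.4]
grip_width: 0.0532
grasp_force: 15.0
```

```bash
python3 - <<'E'
from h import *
go(597,237.5,110,94.4)
go(557,62,110,59,(517,-112.5,110,24))
go(597,237.5,110,94.4,(557,62,110,59))
E
```

```text
at [ 517.7 -112.   114.7] yaw 24.0 rpy [ 1.799e+02 -1.000e-01  2.400e+01] t 21.35
shift [ 214.6 -287.     4.7] turn -1.229 rows 7.2 8.2
shift [ 107.5 -143.1   -0. ] turn -0.611 rows 3.6 4.1
shift [171.  -56.1  -0. ] turn -0.618 rows 3.6 4.1
```

Request:
arm_command(
  series=[
    [[21,-29,0],-0.122],
    [[43,-57,0],-0.244],
    [[64,-86,0],-0.366],
    [[86,-115,0],-0.488],
    [[107,-143,0],-0.611],
  ],
)

```text
time_s: 21.85
tool_pos: [0.5571, 0.0636, 0.1134]
tool_rot: [179.9, -0.0, 59.3]
force: [0.3, -0.6, -0.5]
grip_width: 0.0535
grasp_force: 15.0
```

Request:
arm_command(
  series=[
    [[34,-11,0],-0.124],
    [[68,-22,0],-0.248],
    [[103,-34,0],-0.372],
    [[137,-45,0],-0.496],
    [[171,-56,0],-0.618],
  ],
)

```text
time_s: 22.35
tool_pos: [0.5972, 0.2386, 0.1132]
tool_rot: [180.0, 0.0, 94.7]
force: [0.6, 1.0, -0.5]
grip_width: 0.0528
grasp_force: 15.0
```

Request:
arm_command(
  series=[
    [[0,0,20],0],
    [[0,0,45],0],
    [[0,0,60],0],
    [[0,0,60],0],
    [[0,0,60],0],
  ],
)

```text
time_s: 22.85
tool_pos: [0.5972, 0.2373, 0.053]
tool_rot: [180.0, 0.0, 94.4]
force: [-0.6, 0.6, 1.0]
grip_width: 0.0532
grasp_force: 15.0
```

```bash
python3 - <<'E'
from h import *
go(597,237.5,16.5,94.4)
E
```

```text
at [597.2 237.3  53. ] yaw 94.4 rpy [180.    0.   94.4] t 22.85
shift [ 0.3 -0.2 36.5] turn -0.0 rows 0.7 0.0
```

Request:
arm_command(
  series=[
    [[0,0,12],0],
    [[0,0,24],0],
    [[0,0,32],0],
    [[0,0,36],0],
    [[0,0,36],0],
  ],
)

```text
time_s: 23.35
tool_pos: [0.5967, 0.2375, 0.0163]
tool_rot: [-180.0, 0.0, 94.4]
force: [-0.1, 0.1, -0.8]
grip_width: 0.0533
grasp_force: 15.0
```

Request:
arm_command(
  series=[
    [[0,0,0],0],
    [[0,0,0],0],
    [[0,0,0],0],
    [[0,0,0],0],
    [[0,0,0],0],
  ],
  grip=-0.37,
)

```text
time_s: 23.85
tool_pos: [0.597, 0.2375, 0.0165]
tool_rot: [180.0, 0.0, 94.4]
force: [0.2, -0.0, 0.5]
grip_width: 0.0596
grasp_force: 0.0
```

Request:
arm_command(
  series=[
    [[0,0,-10],0],
    [[0,0,-30],0],
    [[0,0,-60],0],
    [[0,0,-85],0],
    [[0,0,-96],0],
  ],
)

```text
time_s: 24.35
tool_pos: [0.5983, 0.2385, 0.1161]
tool_rot: [179.7, -0.1, 94.4]
force: [0.1, 0.7, 0.5]
grip_width: 0.0596
grasp_force: 0.0
```

```bash
python3 - <<'E'
from h import *
go(431,-43.5,110,92.5)
go(514,97,110,93.4,(597,237.3,112.5,94.4))
go(431,-43.5,110,92.5,(514,97,110,93.4))
E
```

```text
at [598.3 238.5 116.1] yaw 94.4 rpy [ 1.797e+02 -1.000e-01  9.440e+01] t 24.35
shift [-268.3 -188.6    6.1] turn 0.033 rows 6.6 0.2
shift [-133.5  -93.5    2.5] turn 0.017 rows 3.3 0.1
shift [-135.3  -91.2   -0. ] turn 0.016 rows 3.3 0.1
```

Request:
arm_command(
  series=[
    [[-27,-19,0],0],
    [[-54,-38,0],0],
    [[-80,-56,0],0.01],
    [[-107,-75,0],0.01],
    [[-134,-94,2],0.017],
  ],
  grip=-0.25,
)

```text
time_s: 24.85
tool_pos: [0.5127, 0.0956, 0.1104]
tool_rot: [-180.0, 0.0, 93.4]
force: [-0.2, -0.1, -0.1]
grip_width: 0.0543
grasp_force: 0.0
```

Request:
arm_command(
  series=[
    [[-27,-18,0],0],
    [[-54,-36,0],0],
    [[-81,-55,0],0.01],
    [[-108,-73,0],0.016],
    [[-135,-91,0],0.016],
  ],
)

```text
time_s: 25.35
tool_pos: [0.4297, -0.0446, 0.1105]
tool_rot: [-180.0, 0.0, 92.5]
force: [1.8, -0.9, 0.6]
grip_width: 0.0545
grasp_force: 0.0
```

Request:
arm_command(
  series=[
    [[0,0,20],0],
    [[0,0,40],0],
    [[0,0,40],0],
    [[0,0,40],0],
    [[0,0,40],0],
  ],
)

```text
time_s: 25.85
tool_pos: [0.4316, -0.0433, 0.0714]
tool_rot: [179.9, 0.0, 92.6]
force: [-0.0, 0.3, -0.1]
grip_width: 0.0544
grasp_force: 0.0
```

```bash
python3 - <<'E'
from h import *
go(431,-43.5,12,92.5)
p,d=viewer.read_camera("scene")
cv2.imwrite("pics/m4.png",cv2.resize(p[160:320,160:360],(600,480)))
E
```

```text
at [431.6 -43.3  71.4] yaw 92.6 rpy [179.9   0.   92.6] t 25.85
shift [-0.2 -0.6 59.4] turn 0.001 rows 1.2 0.0
```

View pics/m4.png

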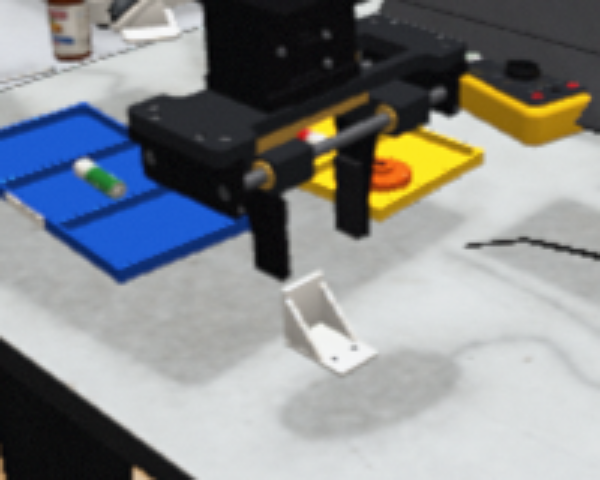

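The crop shows the bracket at (325,320) centred under the open fingers. The gear, both batteries and the trays in view are as intended.

Request:
arm_command(
  series=[
    [[0,0,15],0],
    [[0,0,32],0],
    [[0,0,48],0],
    [[0,0,58],0],
    [[0,0,58],0],
  ],
)

```text
time_s: 26.4
tool_pos: [0.4302, -0.0433, 0.0119]
tool_rot: [-179.9, -0.0, 92.5]
force: [-0.6, -0.2, 1.0]
grip_width: 0.0546
grasp_force: 0.0
```

Request:
arm_command(
  series=[
    [[0,0,0],0],
    [[0,0,0],0],
    [[0,0,0],0],
    [[0,0,0],0],
    [[0,0,0],0],
  ],
  grip=1,
)

```text
time_s: 26.9
tool_pos: [0.4312, -0.0437, 0.013]
tool_rot: [180.0, 0.0, 92.5]
force: [-0.7, -0.8, 3.6]
grip_width: 0.0297
grasp_force: 15.0
```

Request:
arm_command(
  series=[
    [[0,0,-10],0],
    [[0,0,-30],0],
    [[0,0,-55],0],
    [[0,0,-80],0],
    [[0,0,-80],0],
  ],
)

```text
time_s: 27.4
tool_pos: [0.4335, -0.0438, 0.0961]
tool_rot: [179.6, 0.2, 92.5]
force: [1.3, -0.3, -0.3]
grip_width: 0.0299
grasp_force: 15.0
```

```bash
python3 - <<'E'
from h import *
go(450,144,50,87)
E
```

```text
at [433.5 -43.8  96.1] yaw 92.5 rpy [179.6   0.2  92.5] t 27.4
shift [186.9  24.8  46.1] turn 0.096 rows 3.9 0.6
```

Request:
arm_command(
  series=[
    [[40,6,0],0.02],
    [[80,12,0],0.04],
    [[120,18,0],0.07],
    [[160,24,0],0.096],
    [[187,27,0],0.096],
  ],
)

```text
time_s: 27.9
tool_pos: [0.4491, 0.1475, 0.0925]
tool_rot: [180.0, -0.1, 87.1]
force: [-0.6, -1.2, -0.0]
grip_width: 0.0302
grasp_force: 15.0
```

Request:
arm_command(
  series=[
    [[0,0,15],0],
    [[0,0,30],0],
    [[0,0,43],0],
    [[0,0,43],0],
    [[0,0,43],0],
  ],
)

```text
time_s: 28.4
tool_pos: [0.4491, 0.1435, 0.0489]
tool_rot: [-179.9, 0.0, 86.9]
force: [0.1, 0.1, 0.2]
grip_width: 0.0301
grasp_force: 15.0
```

```bash
python3 - <<'E'
from h import *
go(450,144,16.5,87)
E
```

```text
at [449.1 143.5  48.9] yaw 86.9 rpy [-179.9    0.    86.9] t 28.4
shift [ 0.6  0.8 32.4] turn -0.001 rows 0.6 0.0
```

Request:
arm_command(
  series=[
    [[0,0,12],0],
    [[0,0,22],0],
    [[0,0,30],0],
    [[0,0,33],0],
    [[0,0,33],0],
  ],
)

```text
time_s: 28.9
tool_pos: [0.4493, 0.1446, 0.0162]
tool_rot: [-180.0, 0.0, 87.0]
force: [1.3, 1.0, 0.1]
grip_width: 0.0297
grasp_force: 15.0
```

Request:
arm_command(
  series=[
    [[0,0,0],0],
    [[0,0,0],0],
    [[0,0,0],0],
    [[0,0,0],0],
    [[0,0,0],0],
  ],
  grip=0,
)

```text
time_s: 29.4
tool_pos: [0.4496, 0.1444, 0.0166]
tool_rot: [180.0, 0.0, 87.0]
force: [0.3, -0.1, 0.0]
grip_width: 0.0433
grasp_force: 0.0
```

Request:
arm_command(
  series=[
    [[0,0,-15],0],
    [[0,0,-40],0],
    [[0,0,-80],0],
    [[0,0,-120],0],
    [[0,0,-150],0],
  ],
)

```text
time_s: 29.9
tool_pos: [0.4502, 0.1453, 0.17]
tool_rot: [179.8, -0.0, 87.1]
force: [0.3, -0.2, 0.5]
grip_width: 0.0436
grasp_force: 0.0
```

Request:
arm_command(
  series=[
    [[-40,0,0],0],
    [[-80,0,0],0],
    [[-120,0,0],0],
    [[-160,0,0],0],
    [[-200,0,0],0],
  ],
)

```text
time_s: 30.4
tool_pos: [0.4391, -0.0565, 0.1679]
tool_rot: [179.9, 0.1, 87.1]
force: [0.2, -0.3, 0.7]
grip_width: 0.0431
grasp_force: 0.0
```

Request:
arm_command(
  series=[
    [[-40,0,0],0],
    [[-80,0,0],0],
    [[-120,0,0],0],
    [[-150,0,0],0],
    [[-150,0,0],0],
  ],
)

```text
time_s: 30.9
tool_pos: [0.4305, -0.2096, 0.1675]
tool_rot: [179.9, 0.1, 86.6]
force: [0.6, 0.8, -0.1]
grip_width: 0.0435
grasp_force: 0.0
```

```bash
python3 - <<'E'
from h import *
p,d=viewer.read_camera("scene");q,e=viewer.read_camera("top")
cv2.imwrite("pics/m5.png",cv2.hconcat([cv2.resize(p[160:320,120:320],(400,320)),cv2.resize(q[155:315,95:295],(400,320))]))
W=cloud("top",e);hsv=cv2.cvtColor(q,cv2.COLOR_BGR2HSV);H,S,V=cv2.split(hsv)
for n,c,a in(("yellow",(611,159.4),4.4),("blue",(453,211.5),-2.9)):
    R=cv2.getRotationMatrix2D((0,0),a,1)[:,:2]
    P=(W[...,:2]*1000-c)@R.T; h=np.where(e>0,W[...,2],0)
    for y in(79,0,-79):
        m=(abs(P[...,0])<54)&(abs(P[...,1]-y)<35)&(h>.009)&(h<.06)
        if m.sum()>10: print(n,y,m.sum(),"bbox",P[m].min(0).round(),P[m].max(0).round(),"h",np.percentile(h[m],[50,97]).round(4))
for k,m,c in(("cube",(H>45)&(H<=62)&(S>150),(380,241)),):
    b=blob(m,c);print(k,rect(ray("top",b,.02)))
s=np.zeros(V.shape,bool);s[218:266,410:454]=1;hh=np.where(e>0,W[...,2],0);b=blob(s&(hh>.0133),(432,242));print("tape",rect(W[b[:,1],b[:,0]]),len(b))
E
```

```text
yellow 79 604 bbox [-34.  51.] [ 20. 113.] h [0.0253 0.0285]
yellow 0 174 bbox [-17. -26.] [42. 26.] h [0.0166 0.0196]
yellow -79 329 bbox [ -36. -104.] [ 42. -59.] h [0.0121 0.019 ]
blue 0 187 bbox [ -8. -26.] [ 7. 24.] h [0.0168 0.02  ]
blue -79 238 bbox [ -23. -103.] [ 16. -53.] h [0.0205 0.0449]
cube (array([ 690.9, -673.5]), array([ 5.1, 96.8]), 19.9)
tape (array([ 419.2, -173.5]), array([34.9, 37.8]), 87.3) 2102
```

View pics/m5.png

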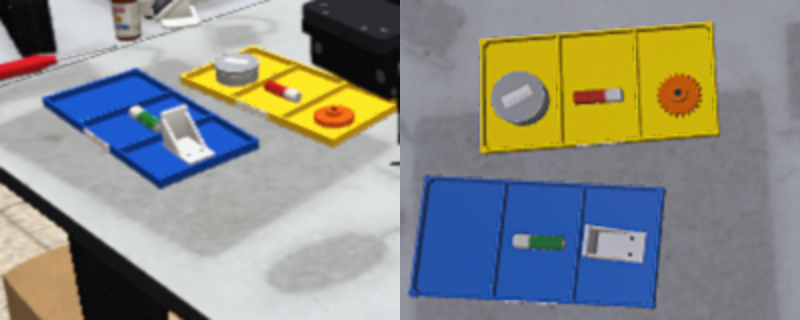

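Both kits are complete and lie flat inside their pockets: tin, red battery and gear along the top, green battery and bracket below. Heights match (tin top at 25 mm, bracket top at 44 mm). The arm hides the tape and cube here, but no move touched them.

```bash
python3 -c "
from cell import env
print(env.sign_off())"
```

```text
the job is handed in; nothing more can be done
None
```

The job is handed in at about 31 s: both kits are made up and checked in the last pictures, but the arm hid the tape and cube there, so that they stayed put rests on no move having gone near enough to touch them.

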